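Clamp a bisque tile in the decorating jig

ROBOT

A 6-joint arm with a two-finger parallel gripper is mounted at the origin on the work surface. World frame = base frame: x ahead of the robot, y to its left, z up, the work surface at z = 0. Lengths are in mm, angles in rad, forces in N, time in s.
With the tool pointing down it reaches from about 300 to 850 mm from the base axis. Payload 5.4 kg.
Tool frame: the origin (TCP) lies between the finger pads; the fingertips stand ctrl.tip_reach ahead of it and the grasp point (between the pads) is the TCP (ctrl.tip_reach is the distance from the TCP to the fingertips, in mm); z points along the fingers, x is the direction in which the jaws open and shut, and the axes are right-handed (so a half turn about z gives the same grasp; the last joint's range is limited). The gripper opens to 85 mm and grips with 20 to 120 N. Pads are 22 mm wide; open, the fingers measure 114 mm over their backs; the gripper's body (76 mm by 85 mm) begins 54 mm behind the grasp point. The pads swing forward as they close: fully open they stand 13 mm farther back than shut.
Start: joints at [-1.54, 0.158, 1.597, -0, 1.386, -0.21], TCP at [137.103, -558.399, 250.299] pointing down, gripper open.
Joint ranges: [-2.91, 2.91], [-0.94, 2.29], [0.18, 2.7], [-1.29, 4.43], [0.17, 2.64], [-3, 3]. Speed limits (rad/s): [2.57, 2.57, 3.14, 3.14, 3.14, 3.14].

INTERFACE

Orientations are given as a unit quaternion [w, x, y, z].
In Python, from station import ctrl, vision gives the robot as it stands. The module is installed in compiled form; this text tells all that it offers.
- The arm moves only by the tool carry_out, never from a script. Its argument "steps" is text: rows parted by semicolons, each of 5 numbers parted by spaces: the opening, from -1 (shut) to 1 (fully open), then the shift along the world's x, y, z in cm, then the turn about the world's z in degrees. In form: fingers x y z turn; .... A call has 1 to 10 rows; each row is the pose to reach, as a shift and turn from the pose commanded when the call began; what a row does not reach only later rows make up. A row lasts 1/10 s, in which the tool goes at most 50 mm and 8.59 degrees, less where a joint would pass 70% of its speed; a pose out of reach is approached as far as the arm can. A call with a gripper value outside its range is refused whole. The fingers move at their own pace and stop on an object; "grip_force" is the grip in N (left out, the last holds). Time passes only in rows, so rows that repeat a pose let the fingers close. It gives the time, the measured TCP pose, the force and the opening at its end, in the units of the state.
- ctrl.sense(): the state, without advancing time (a new reading comes with each control period).
- vision.read_camera(name): name is "scene" or "top"; returns a dict with "color" (480x640x3 uint8, blue, green, red), "fx", "fy", "cx", "cy" (pixels), "R" (3x3) and "t" (3): a world point X has camera coordinates R X + t. Camera axes: x right, y down, z forward; pixel columns grow to the right and rows downward; lengths in mm; the calibration is good to about 2 mm. A picture is of the moment at which its call begins. There is no depth.
- ctrl.close_job(): hands the job in, once; it reports no verdict.
The state is a dict: "clock": time; "joint_positions": joint angles; "qvel": joint speeds; "tau": joint torques, N m; "eef_pos": TCP position; "tcp_rot": TCP orientation; "contact_force": force on the tool from outside, world axes, zero at the start; "wrist_torque": the same for the moment, N m; "finger_gap": opening from 0.0 (shut) to 1.0 (fully open).
Only numpy, scipy, OpenCV 4.12 (cv2) and the standard library are available. Lean on these libraries where they do the work, as an engineer would, in place of code of your own. Each camera call takes 0.05 s, during which the arm holds its last target.

TASK

Slide the painted cream tile on the plywood jig until it sits fully home, flush against both aluminium stops; the stops are only finger-tight, so feel for them and do not push them out of their setting. Then push the clamp's raised blue handle down past its over-centre point until it rests on its stop and the spindle stays locked down on the tile. Work gently, do not disturb the vase, the jar and the bowl, and let go of everything at the end.

Things in the scene. Friction and masses are not known exactly. Their poses are not given: they have to be found in the camera images.
- jig: Fixed plywood jig with two aluminium stop bars and a steel toggle clamp. Bed 210 by 300 by 18 mm, spanning x -105..105, y -135..165 mm in its frame, top at z = 18. Origin on the table. Stops, 9 mm high (screws 12), 12 thick: far stop, face at x = 80 (looks to -x, y -85..15); clamp-side stop, face at y = 10 (looks to -y, x -25..75). Clamp bracket: x 4..36, y 34..128, up to z = 76.
- tile_home (a point): Fixed point on the bed's top (jig x = 20, y = -30, z = 18 mm), axes as the jig's: where the underside's centre of a tile lies that is fully home against both stops, its long side along the jig's x.
- tile: Loose cream bisque tile with a blue painted border and flowers, 120 (x) by 80 (y) by 12 mm, about 0.2 kg. Origin at the centre of its underside, z up. It starts flat on the jig's bed, its centre 18 to 38 mm short of home in both x and y of the jig and turned by up to 0.13 rad; it slides when pushed with 1 to 2 N.
- far_stop (a joint): How far (m) the far stop bar has slipped back along the jig's x from its setting, 0 at the start. Its screws are only finger-tight: it slips when pushed with more than about 10 N, and does not come back.
- side_stop (a joint): The same for the clamp-side stop bar, along the jig's y.
- spindle: Rubber-footed spindle on the clamp's holding arm, foot 16 mm across, sprung. Origin 25 mm above the foot's face, z along the spindle away from the foot. The 12 mm wide arm (jig x = 14..26) hinges at jig y = 45, z = 48 mm; while open it stands up steeply, top 140 mm above the table, foot 115 mm up near jig y = 0. Closed, the foot presses on the middle of the tile.
- handle_grip (a point): Point on the centre line of the blue round handle grip, 100 mm from the handle's hinge; the grip is 18 mm thick and reaches from 43 to 133 mm from the hinge. The handle swings in the jig's y-z plane at jig x = 20 mm: at joint value q it points from the hinge towards the jig's +y, raised 1.065 - q rad above level.
- handle_pivot (a point): Hinge axis of the handle (along the jig's x), fixed on the jig at x = 20, y = 115.5, z = 69.75 mm.
- handle (a joint): Handle angle, rad: 0 = fully raised (clamp open, as it starts), 0.88 = over-centre, 0.96 = down on its stop. It takes about 1 N at the grip point until the foot meets the tile near 0.7, then up to 6 to 9 N near 0.8, falling to nothing at 0.88; beyond, it pulls itself onto the stop and stays locked. Let go between 0.7 and 0.88 it springs back.
- vase: Bystander: small cream vase, 76 mm across, 82 mm high, origin under its centre, beyond the far side of the jig.
- glaze_jar: Bystander: blue jar with a white cap, 52 mm across, 62 mm high, origin under its centre, beyond the far side of the jig.
- slip_bowl: Bystander: small clay-coloured bowl, 84 mm across, 36 mm high, origin under its centre, off the end of the jig away from the clamp.
Mind the look-alikes: they are no part of the job. Leave any pink or red look-alike of the tile alone.

How it is judged (in metres and radians):
On the way, in this order (a step that is already met when the one before it is completed fails the run):
1. the tile is flush against both stops while the clamp is still open (x of tile in the frame of jig between 0.0185 and 0.0215 m and y of tile in the frame of jig between -0.0315 and -0.0285 m and angle between the x axis of tile and the x axis of jig, either way round below 0.025 rad and z of tile in the frame of jig below 0.0205 m and value of joint handle below 0.5 rad), for 0.2 s.
2. the handle is past over-centre and the spindle presses on the tile (value of joint handle above 0.91 rad and contact force between spindle and tile above 20 N), for 0.2 s.
At the end, for the whole second after the job is handed in: The tile lies flat on the bed at most 1.5 mm from flush with both stops and square to within 0.025 rad, the stops have slipped less than 1.5 mm, the handle is past over-centre (joint above 0.91), the spindle presses on the tile with more than 20 N, everything is at rest (all of step 2 and x of tile in the frame of jig between 0.0185 and 0.0215 m and y of tile in the frame of jig between -0.0315 and -0.0285 m and angle between the x axis of tile and the x axis of jig, either way round below 0.025 rad and z of tile in the frame of jig below 0.0205 m and value of joint each of far_stop, side_stop below 0.0015 m and velocity of joint handle between -0.05 and 0.05 rad/s and linear speed of tile below 0.01 m/s); the robot touches nothing.
It fails at once if a stop bar is pushed out of its setting by more than 1.5 mm (value of joint any of far_stop, side_stop above 0.0015 m).
It fails at once if the robot presses on the jig or its clamp with more than 60 N (contact force between any of the arm, the fingers and jig above 60 N).
It fails at once if the robot presses on the tile with more than 60 N (contact force between any of the arm, the fingers and tile above 60 N).
It fails at once if a bystander is moved by more than 20 mm or tipped (distance of any of vase, glaze_jar, slip_bowl from where it was at the start of the episode above 0.02 m or angle between any of vase, glaze_jar, slip_bowl's own z axis and vertical above 0.4 rad).
It also fails if it takes over 72 s, if anything falls off the work surface, if the arm or the gripper's body presses on something with over 40 N, if the wrist force passes 120 N, or if a joint passes its speed limit or range.

## Working session

There is one attempt and no reset: what is moved stays moved. The work goes in short steps, Python scripts to look and compute and a tool call to move; the robot and the scene stay as the last step left them, time stands still between calls to the robot, and variables do not carry over. Pictures are saved under pics/ and viewed, and the job is handed in when it is done.

Besides the shell and the picture viewer there is one more tool, called as name(argument=value, ...) on one line, values as JSON. carry_out: Moves the arm, as the interface text tells. Its arguments: {"type":"object","properties":{"steps":{"type":"string"},"grip_force":{"type":"number"}},"required":["steps"]}

```bash
mkdir -p pics; python3 - <<'E'
from station import ctrl, vision
import cv2, json, pickle
for n in ("scene","top"):
    d=vision.read_camera(n); cv2.imwrite(f"pics/{n}0.png",d["color"]); pickle.dump(d,open(f"{n}0.pkl","wb"))
    print(n,d["fx"],d["fy"],d["cx"],d["cy"],d["R"],d["t"])
s=ctrl.sense(); print(s, ctrl.tip_reach)
E
```

```text
scene 509.45294870040635 509.45294870040635 316.57410029862035 236.8450690721223 [[-0.38251589  0.92394334 -0.00321037]
 [ 0.75495076  0.31054543 -0.57759059]
 [-0.53266401 -0.22336125 -0.81632028]] [ 308.14901045 -344.731577   1159.22145835]
top 597.9992676559888 597.9992676559888 321.220730410157 240.2020388009721 [[-0.00228328 -0.99960765  0.02791646]
 [-0.98356954 -0.00279448 -0.18050805]
 [ 0.18051524 -0.02786993 -0.98317725]] [-103.29119603  553.55220837  921.99419292]
{'clock': 0.1, 'joint_positions': array([-1.54010158e+00,  1.58981159e-01,  1.59812892e+00,  2.28777783e-05,
        1.38616462e+00, -2.10117341e-01]), 'qvel': array([-0.00138307, -0.00089196, -0.00352689, -0.00064352, -0.00047393,
        0.00029074]), 'tau': array([-2.77446643e-04, -3.96990609e+01, -3.32337677e+01, -3.49486945e-04,
        4.29925582e-03,  1.85639600e-06]), 'eef_pos': array([ 137.09282641, -557.89670123,  249.40672053]), 'tcp_rot': array([-6.52785273e-04,  7.86920068e-01, -6.17054373e-01, -5.30391497e-04]), 'contact_force': array([ 0.26301476,  0.6556989 , -0.26535544]), 'wrist_torque': array([ 0.01547337, -0.02243505,  0.0025379 ]), 'finger_gap': 1.0040637746739134} 19.0
```

View pics/scene0.png

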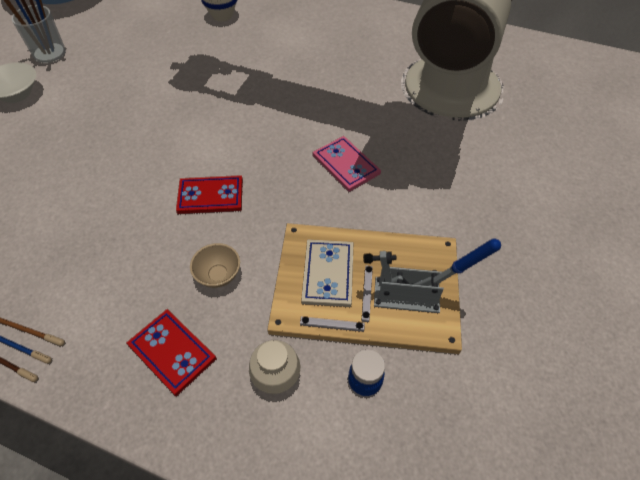

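View pics/top0.png

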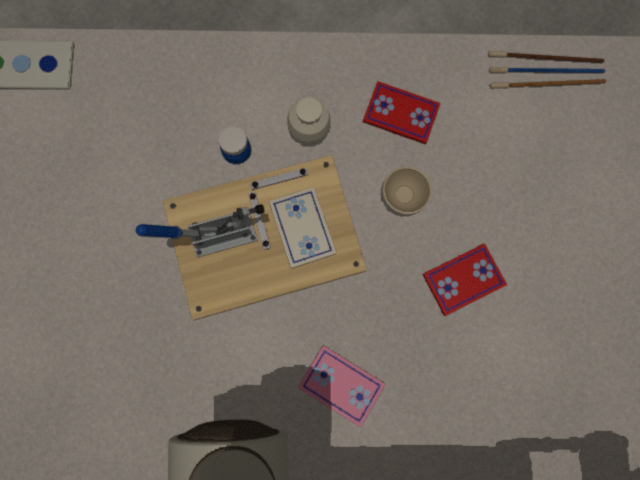

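Scene view: the cream tile lies on the jig at about (328,272), and top view shows it at about (302,227). The look-alikes are red at (401,112) and (465,279) and pink at (342,385) in top, all off the jig. Only the one on the plywood is cream. Next I'll enlarge it and measure.

```bash
cat > h.py <<'E'
import numpy as np, cv2, pickle
def ray(d,u,v,z):
    R=np.array(d["R"]);t=np.array(d["t"]); C=-R.T@t
    r=R.T@np.array([(u-d["cx"])/d["fx"],(v-d["cy"])/d["fy"],1.]); return C+r*(z-C[2])/r[2]
def proj(d,X):
    p=np.array(d["R"])@np.array(X,float)+np.array(d["t"]); return np.array([d["fx"]*p[0]/p[2]+d["cx"],d["fy"]*p[1]/p[2]+d["cy"]])
E
python3 - <<'E'
from h import *
d=pickle.load(open("top0.pkl","rb")); im=d["color"]
c=cv2.resize(im[140:330,120:400],None,fx=2.8,fy=2.8,interpolation=cv2.INTER_CUBIC); cv2.imwrite("pics/topcrop0.png",c)
d=pickle.load(open("scene0.pkl","rb"))
c=cv2.resize(d["color"][210:400,240:520],None,fx=2.8,fy=2.8,interpolation=cv2.INTER_CUBIC); cv2.imwrite("pics/scenecrop0.png",c)
for n,pts in (("top",[(302,200),(220,270),(288,227),(302,227)]),("scene",[(283,270),(350,330),(315,290)])):
    dd=pickle.load(open(n+"0.pkl","rb")); hsv=cv2.cvtColor(dd["color"],cv2.COLOR_BGR2HSV)
    for p in pts: print(n,p,hsv[p[1],p[0]])
E
```

```text
top (302, 200) [103  47 130]
top (220, 270) [ 19 106 139]
top (288, 227) [ 21  40 153]
top (302, 227) [ 20  41 154]
scene (283, 270) [ 17 124 177]
scene (350, 330) [15 88 90]
scene (315, 290) [ 19  47 179]
```

View pics/topcrop0.png

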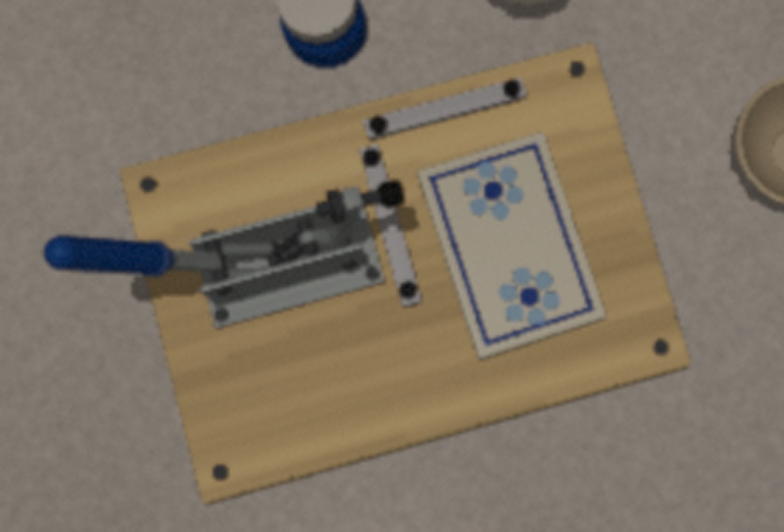

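View pics/scenecrop0.png

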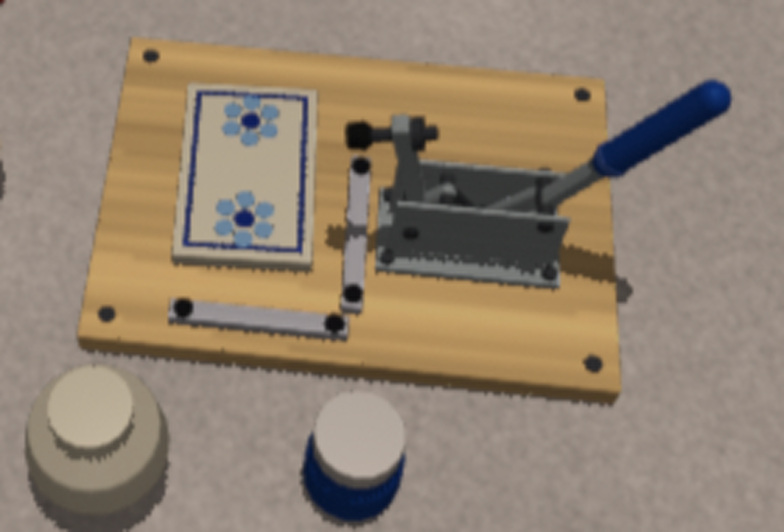

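The crop confirms the cream tile with blue border; jig +x points up in the top image and +y points left. Next: contours for the bed and tile.

```bash
cat >> h.py <<'E'
def quad(mask):
    cs,_=cv2.findContours(mask,cv2.RETR_EXTERNAL,cv2.CHAIN_APPROX_NONE); c=max(cs,key=cv2.contourArea)
    return c[:,0,:].astype(float)
def fitrect(P2,L,W):
    """P2: Nx2 world pts of boundary -> hull minAreaRect"""
    r=cv2.minAreaRect(P2.astype(np.float32)); b=cv2.boxPoints(r); return r,b
E
python3 - <<'E'
from h import *
for n in ("top","scene"):
    d=pickle.load(open(n+"0.pkl","rb")); hsv=cv2.cvtColor(d["color"],cv2.COLOR_BGR2HSV)
    bed=cv2.inRange(hsv,(10,75,100),(28,255,255))
    bed=cv2.morphologyEx(bed,cv2.MORPH_OPEN,np.ones((3,3)))
    if n=="scene": bed[:,:]=np.where((np.arange(640)[None,:]>262)&(np.arange(480)[:,None]<360)&(np.arange(480)[:,None]>215),bed,0)
    c=quad(bed); P=np.array([ray(d,u,v,18)[:2] for u,v in c])
    r,b=fitrect(P,0,0); print(n,"bed",r); print(b.round(1))
    # tile: fill of low-sat bright region inside hull of bed
    hull=cv2.convexHull(c.astype(np.int32)); m=np.zeros(bed.shape,np.uint8); cv2.fillConvexPoly(m,hull,255)
    m=cv2.erode(m,np.ones((5,5)))
    t=cv2.inRange(hsv,(0,0,100),(180,68,255))|cv2.inRange(hsv,(95,20,40),(130,255,255)); t&=m
    t=cv2.morphologyEx(t,cv2.MORPH_OPEN,np.ones((5,5)))
    cv2.imwrite(f"pics/mask_{n}.png",np.hstack([bed,t])[:, :][::2,::2])
    k,lab,st,cen=cv2.connectedComponentsWithStats(t)
    for i in range(1,k):
        if st[i,4]>400:
            c=quad((lab==i).astype(np.uint8)*255); P=np.array([ray(d,u,v,30)[:2] for u,v in c])
            r,b=fitrect(P,0,0); print("comp",st[i],cen[i].round(1),r); print(b.round(1))
E
```

```text
top bed ((568.5950317382812, -7.1920318603515625), (210.24978637695312, 299.2671813964844), 16.023719787597656)
[[ 426.3  107.6]
 [ 508.9 -180. ]
 [ 710.9 -122. ]
 [ 628.3  165.6]]
comp [ 271  188   64   79 3338] [302.3 227.4] ((580.4519653320312, -72.044677734375), (120.22348022460938, 80.12523651123047), 18.645097732543945)
[[ 510.7  -53.3]
 [ 536.3 -129.2]
 [ 650.2  -90.8]
 [ 624.6  -14.9]]
scene bed ((570.6160278320312, -7.4794769287109375), (210.77700805664062, 299.4928894042969), 16.081846237182617)
[[ 427.9  107.2]
 [ 510.8 -180.6]
 [ 713.4 -122.2]
 [ 630.4  165.6]]
comp [ 302  240   51   65 2972] [327.9 272.2] ((582.6629028320312, -72.02497863769531), (120.04334259033203, 78.6737060546875), 18.61329460144043)
[[ 513.2  -53.9]
 [ 538.3 -128.5]
 [ 652.1  -90.1]
 [ 627.   -15.6]]
```

View pics/mask_top.png

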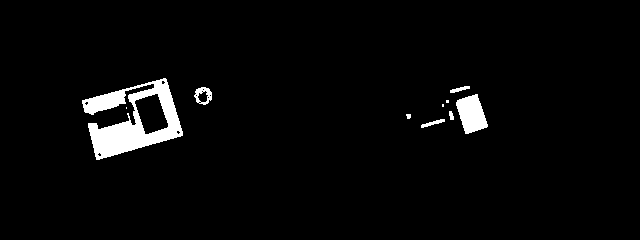

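Both views agree to within about 2 mm, and the fitted sizes match the spec (210x300 and 120x80).

- Jig origin is about (573.8, -21.8) with yaw 16.05°.
- The tile is at jig (-6.4, -50.5) and turned +2.6°, so it needs about +26.4 mm in x and +20.5 mm in y.

I'll fly to behind its -x edge with the fingers shut.

carry_out(steps="-1 35.7 46.1 0 2.2; -1 35.7 46.1 0 2.2; -1 35.7 46.1 0 2.2; -1 35.7 46.1 0 2.2; -1 35.7 46.1 0 2.2; -1 35.7 46.1 0 2.2; -1 35.7 46.1 0 2.2; -1 35.7 46.1 0 2.2; -1 35.7 46.1 0 2.2; -1 35.7 46.1 0 2.2", grip_force=30)

```text
clock: 1.1
eef_pos: [444.0, -161.1, 250.1]
tcp_rot: [0.0, 0.799, -0.602, 0.0]
contact_force: [0.6, -1.2, 0.6]
finger_gap: 0.0
```

carry_out(steps="-1 0 0 0 0; -1 0 0 0 0; -1 0 0 0 0; -1 0 0 0 0; -1 0 0 0 0")

```text
clock: 1.6
eef_pos: [442.7, -164.2, 250.3]
tcp_rot: [0.0, 0.798, -0.603, -0.0]
contact_force: [0.1, -0.0, -0.5]
finger_gap: -0.0
```

carry_out(steps="-1 5.2 6.7 0 0.2; -1 5.2 6.7 0 0.2; -1 5.2 6.7 -5 0.2; -1 5.2 6.7 -10 0.2; -1 5.2 6.7 -14 0.2; -1 5.2 6.7 -17 0.2; -1 5.2 6.7 -18 0.2; -1 5.2 6.7 -19 0.2; -1 5.2 6.7 -19 0.2; -1 5.2 6.7 -19 0.2")

```text
clock: 2.6
eef_pos: [496.4, -96.8, 61.8]
tcp_rot: [-0.0, 0.8, -0.601, 0.001]
contact_force: [0.5, -0.4, -0.2]
finger_gap: 0.006
```

```bash
python3 - <<'E'
from station import ctrl, vision
from h import *
s=ctrl.sense(); print(s["eef_pos"],s["tcp_rot"],s["contact_force"],ctrl.tip_reach)
a=[]
for n in ("scene","top"):
    d=vision.read_camera(n); p=proj(d,s["eef_pos"]-[0,0,19]).astype(int); print(n,p)
    x,y=p; x=max(x,150)
    c=d["color"][max(y-110,0):y+90,x-130:x+130]; a.append(cv2.resize(c,(400,300)))
cv2.imwrite("pics/a1.png",np.hstack(a))
E
```

```text
[496.37898637 -96.79891674  61.79660289] [-2.84608761e-04  7.99572790e-01 -6.00567648e-01  1.33138280e-03] [ 0.45060612 -0.42953909 -0.23672128] 19.0
scene [333 222]
top [317 275]
```

View pics/a1.png

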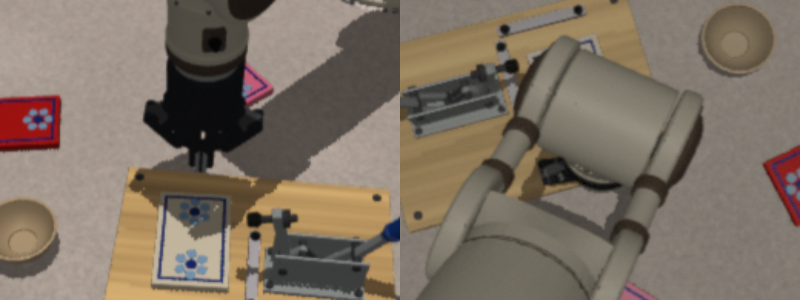

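The shut fingers stand just behind the middle of the tile's -x edge. I'll lower them to tile height and push along jig +x.

carry_out(steps="-1 0 0 -1 0; -1 0 0 -1.6 0; -1 0 0 -2 0; -1 0 0 -2 0; -1 0.48 0.138 -2 0; -1 0.961 0.277 -2 0; -1 1.15 0.33 -2 0; -1 1.35 0.39 -2 0; -1 1.54 0.44 -2 0; -1 1.54 0.44 -2 0")

```text
clock: 3.7
eef_pos: [510.9, -91.6, 40.4]
tcp_rot: [-0.0, 0.8, -0.6, 0.0]
contact_force: [-0.8, -0.8, 0.3]
finger_gap: -0.0
```

carry_out(steps="-1 0.10 0.028 0 0; -1 0.19 0.055 0 0; -1 0.29 0.083 0 0; -1 0.38 0.11 0 0; -1 0.48 0.138 0 0; -1 0.58 0.166 0 0; -1 0.58 0.166 0 0")

```text
clock: 4.4
eef_pos: [516.6, -90.0, 40.3]
tcp_rot: [-0.0, 0.8, -0.6, 0.0]
contact_force: [0.6, -0.1, 0.7]
finger_gap: -0.0
```

carry_out(steps="-1 0.19 0.055 0 0; -1 0.38 0.11 0 0; -1 0.58 0.166 0 0; -1 0.77 0.22 0 0; -1 0.96 0.277 0 0; -1 1.15 0.33 0 0; -1 1.35 0.39 0 0; -1 1.35 0.39 0 0")

```text
clock: 5.2
eef_pos: [530.4, -86.1, 40.4]
tcp_rot: [-0.0, 0.8, -0.6, 0.0]
contact_force: [-0.8, 0.6, 0.2]
finger_gap: 0.001
```

```bash
cat >> h.py <<'E'
th=np.deg2rad(16.05); O=np.array([573.75,-21.75]); EX=np.array([np.cos(th),np.sin(th)]); EY=np.array([-EX[1],EX[0]])
def jig(p): q=np.array(p[:2])-O; return np.array([q@EX,q@EY])
def world(x,y,z=0): return np.r_[O+x*EX+y*EY,z]
def look(name,boxes=((250,220,200,150),(230,160,200,150))):
    from station import ctrl,vision
    s=ctrl.sense(); f=s["contact_force"]; print("jig tcp",jig(s["eef_pos"]).round(2),"z",s["eef_pos"][2].round(1),"F jig",(f[:2]@EX).round(2),(f[:2]@EY).round(2),f[2].round(2))
    a=[]
    for n,(x,y,w,h) in zip(("scene","top"),boxes):
        d=vision.read_camera(n); pickle.dump(d,open(n+"_last.pkl","wb")); a.append(cv2.resize(d["color"][y:y+h,x:x+w],(400,300),interpolation=cv2.INTER_CUBIC))
    cv2.imwrite("pics/"+name+".png",np.hstack(a))
E
python3 -c "
from h import *; look('a2')"
```

```text
jig tcp [-59.45 -49.83] z 40.4 F jig -0.61 0.8 0.21
```

View pics/a2.png

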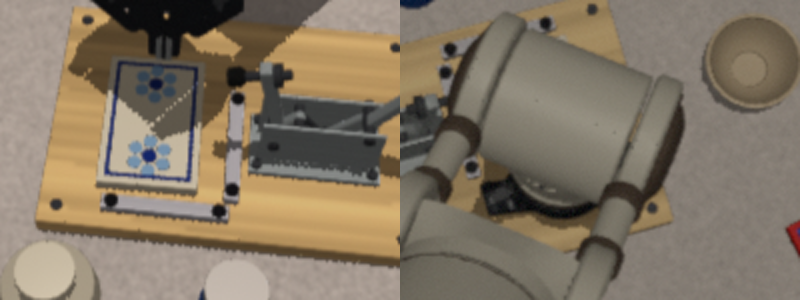

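The tile has moved with the fingers, leaving a gap of a few mm to the far stop in scene view. From here I'll go in smaller steps and watch the force.

carry_out(steps="-1 0.10 0.028 0 0; -1 0.19 0.055 0 0; -1 0.29 0.083 0 0; -1 0.38 0.11 0 0; -1 0.48 0.138 0 0; -1 0.48 0.138 0 0")

```text
clock: 5.9
eef_pos: [535.0, -84.7, 40.3]
tcp_rot: [-0.0, 0.8, -0.6, 0.0]
contact_force: [-0.6, 0.0, 1.3]
finger_gap: 0.0
```

carry_out(steps="-1 0.05 0.014 0 0; -1 0.10 0.028 0 0; -1 0.10 0.028 0 0")

```text
clock: 6.2
eef_pos: [535.8, -84.4, 40.3]
tcp_rot: [-0.0, 0.8, -0.6, 0.0]
contact_force: [-0.9, -0.3, 0.6]
finger_gap: -0.005
```

```bash
python3 -c "
from h import *; look('a3',((250,270,120,90),(230,160,200,150)))"
```

```text
jig tcp [-53.81 -49.76] z 40.3 F jig -0.95 0.0 0.58
```

View pics/a3.png

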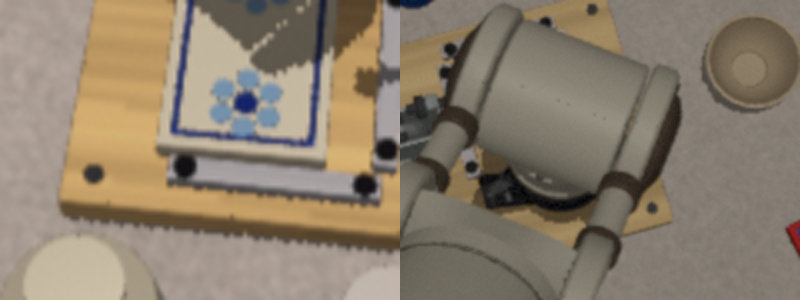

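Scene view: the tile edge nearly meets the far stop, whose screw is at crop (185,165). I'll feel forward in 0.5 mm steps.

carry_out(steps="-1 0.05 0.014 0 0; -1 0.10 0.028 0 0; -1 0.10 0.028 0 0")

```text
clock: 6.6
eef_pos: [536.8, -84.2, 40.3]
tcp_rot: [-0.0, 0.8, -0.6, 0.0]
contact_force: [-1.7, -0.4, 0.7]
finger_gap: -0.002
```

carry_out(steps="-1 0.05 0.014 0 0; -1 0.05 0.014 0 0")

```text
clock: 6.8
eef_pos: [537.3, -84.0, 40.3]
tcp_rot: [-0.0, 0.8, -0.6, 0.0]
contact_force: [-1.5, 0.4, 0.6]
finger_gap: -0.002
```

carry_out(steps="-1 0.05 0.014 0 0; -1 0.05 0.014 0 0")

```text
clock: 7.0
eef_pos: [537.8, -83.9, 40.3]
tcp_rot: [-0.0, 0.8, -0.6, 0.0]
contact_force: [-1.0, -0.2, 0.6]
finger_gap: -0.003
```

carry_out(steps="-1 0.05 0.014 0 0; -1 0.05 0.014 0 0")

```text
clock: 7.2
eef_pos: [538.3, -83.8, 40.3]
tcp_rot: [-0.0, 0.8, -0.6, 0.0]
contact_force: [-0.5, -1.0, 0.9]
finger_gap: 0.001
```

carry_out(steps="-1 0.03 0.008 0 0; -1 0.03 0.008 0 0")

```text
clock: 7.4
eef_pos: [538.5, -83.7, 40.3]
tcp_rot: [-0.0, 0.8, -0.6, -0.0]
contact_force: [-1.2, -0.0, 1.3]
finger_gap: 0.002
```

carry_out(steps="-1 0.03 0.008 0 0; -1 0.03 0.008 0 0")

```text
clock: 7.6
eef_pos: [538.6, -83.6, 40.3]
tcp_rot: [0.0, 0.8, -0.6, -0.0]
contact_force: [-1.9, -1.6, 1.9]
finger_gap: 0.001
```

carry_out(steps="-1 0.03 0.008 0 0; -1 0.03 0.008 0 0")

```text
clock: 7.8
eef_pos: [538.7, -83.6, 40.3]
tcp_rot: [0.0, 0.8, -0.6, -0.0]
contact_force: [-4.5, -1.8, 3.2]
finger_gap: 0.003
```

Resistance rose to about 4.8 N at TCP jig x = -50.8, and a tile that is home puts it at -51, so the far stop is touched. I'll back off.

carry_out(steps="-1 -0.3 -0.083 0 0; -1 -1.44 -0.415 0 0; -1 -1.44 -0.415 3 0; -1 -1.44 -0.415 8 0; -1 -1.44 -0.415 8 0")

```text
clock: 8.3
eef_pos: [529.9, -89.5, 127.5]
tcp_rot: [-0.002, 0.8, -0.6, 0.007]
contact_force: [1.4, -1.4, 0.5]
finger_gap: -0.001
```

```bash
python3 -c "
from station import ctrl
from h import *; look('a4'); s=ctrl.sense(); print(s['joint_positions'],s['eef_pos'],world(-8,-120),world(20,-120),world(20,-115))"
```

```text
jig tcp [-60.85 -53.  ] z 127.5 F jig 0.96 -1.76 0.54
[-3.92772801e-01  1.87184735e-01  1.83317765e+00  6.17828789e-04
  1.11611945e+00  8.95145052e-01] [526.34379236 -88.10933775 122.02824794] [ 599.23896685 -139.2843038     0.        ] [ 626.147549   -131.54297272    0.        ] [ 624.76516845 -126.73786877    0.        ]
```

View pics/a4.png

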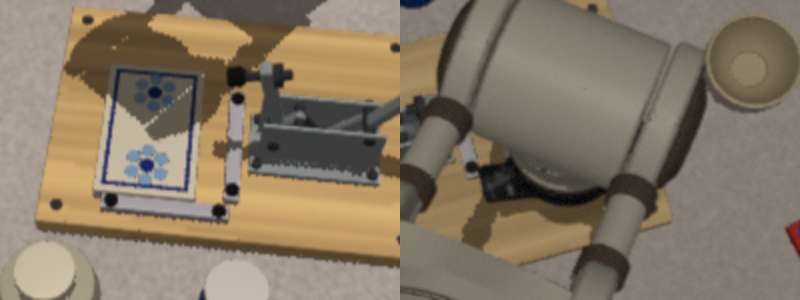

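carry_out(steps="-1 4 -2.5 0 8.5; -1 8 -3.9 0 17; -1 9.87 -3.96 0 25.5; -1 9.87 -3.96 0 34; -1 9.87 -3.96 0 42.5; -1 9.87 -3.96 0 51; -1 9.87 -3.96 0 59.5; -1 9.87 -3.96 0 68; -1 9.87 -3.96 0 76.5; -1 9.87 -3.96 0 85")

```text
clock: 9.4
eef_pos: [622.5, -126.7, 118.0]
tcp_rot: [-0.001, 0.995, 0.101, -0.001]
contact_force: [0.3, -0.1, -0.0]
finger_gap: -0.001
```

carry_out(steps="-1 0 0 0 5; -1 0 0 -2 5; -1 0 0 -5 5; -1 0 0 -5 5")

```text
clock: 9.8
eef_pos: [619.1, -125.4, 63.8]
tcp_rot: [-0.003, 0.99, 0.141, -0.005]
contact_force: [-0.5, 0.5, -1.4]
finger_gap: 0.0
```

```bash
python3 -c "
from station import ctrl
from h import *; look('a5',((220,200,240,180),(230,140,240,180))); s=ctrl.sense(); q=s['tcp_rot'];print(s['eef_pos'],np.degrees(2*np.arctan2(q[2],q[1])))"
```

```text
jig tcp [  14.94 -112.17] z 63.8 F jig -0.35 0.66 -1.42
[ 622.3488966  -126.69510512   68.73605979] 16.198505377030067
```

View pics/a5.png

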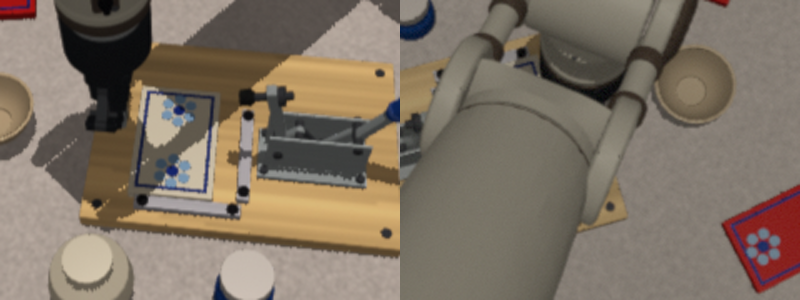

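Fingers now stand off the -y edge, aligned with the jig. I'll lower and push along jig +y.

carry_out(steps="-1 0.1 0 -1.5 0; -1 0.1 0 -2.5 0; -1 0.1 0 -2.6 0; -1 0.1 0 -2.6 0; -1 -0.04 0.48 -2.6 0; -1 -0.12 0.77 -2.6 0; -1 -0.18 0.96 -2.6 0; -1 -0.23 1.15 -2.6 0; -1 -0.23 1.15 -2.6 0; -1 -0.23 1.15 -2.6 0")

```text
clock: 10.9
eef_pos: [621.2, -115.7, 44.4]
tcp_rot: [-0.0, 0.99, 0.141, 0.0]
contact_force: [-0.1, 0.3, 0.4]
finger_gap: 0.0
```

```bash
python3 -c "
from h import *; look('a6',((260,220,160,120),(230,140,240,180)))"
```

```text
jig tcp [  19.61 -103.41] z 44.4 F jig -0.04 0.31 0.41
```

View pics/a6.png

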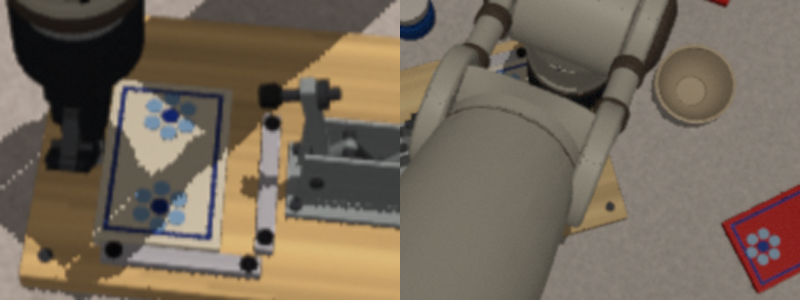

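carry_out(steps="-1 -0.06 0.19 -0.25 0; -1 -0.11 0.38 -0.25 0; -1 -0.17 0.58 -0.25 0; -1 -0.22 0.77 -0.25 0; -1 -0.28 0.96 -0.25 0; -1 -0.33 1.15 -0.25 0; -1 -0.39 1.35 -0.25 0; -1 -0.42 1.44 -0.25 0; -1 -0.42 1.44 -0.25 0")

```text
clock: 11.9
eef_pos: [616.8, -101.0, 41.7]
tcp_rot: [-0.0, 0.99, 0.141, -0.0]
contact_force: [-0.4, -0.3, 0.7]
finger_gap: 0.003
```

```bash
python3 -c "
from h import *; look('a7',((260,220,160,120),(230,140,240,180)))"
```

```text
jig tcp [ 19.43 -88.09] z 41.7 F jig -0.42 -0.14 0.66
```

View pics/a7.png

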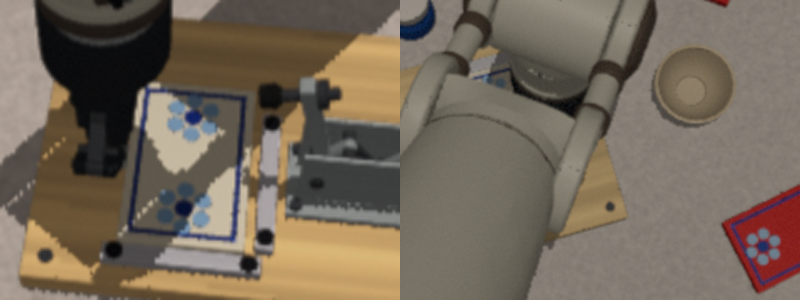

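The tile follows and lies along the far stop, with the side stop a few mm away. Next: 4 mm, then feel.

carry_out(steps="-1 -0.03 0.1 0 0; -1 -0.06 0.19 0 0; -1 -0.08 0.29 0 0; -1 -0.11 0.38 0 0; -1 -0.11 0.38 0 0")

```text
clock: 12.5
eef_pos: [615.8, -97.4, 41.8]
tcp_rot: [-0.0, 0.99, 0.141, -0.0]
contact_force: [0.2, -0.3, -0.0]
finger_gap: -0.001
```

carry_out(steps="-1 -0.014 0.05 0 0; -1 -0.03 0.10 0 0; -1 -0.03 0.10 0 0")

```text
clock: 12.8
eef_pos: [615.5, -96.5, 41.8]
tcp_rot: [-0.0, 0.99, 0.141, -0.0]
contact_force: [0.6, -0.4, 0.4]
finger_gap: -0.001
```

carry_out(steps="-1 -0.014 0.05 0 0; -1 -0.014 0.05 0 0")

```text
clock: 13.0
eef_pos: [615.4, -96.0, 41.8]
tcp_rot: [0.0, 0.99, 0.141, 0.0]
contact_force: [0.6, -1.6, -0.8]
finger_gap: 0.002
```

carry_out(steps="-1 -0.014 0.05 0 0; -1 -0.014 0.05 0 0")

```text
clock: 13.2
eef_pos: [615.3, -95.5, 41.8]
tcp_rot: [-0.0, 0.99, 0.141, -0.0]
contact_force: [-0.1, -1.1, -0.3]
finger_gap: -0.002
```

carry_out(steps="-1 -0.008 0.03 0 0; -1 -0.008 0.03 0 0")

```text
clock: 13.4
eef_pos: [615.2, -95.3, 41.8]
tcp_rot: [-0.0, 0.99, 0.141, -0.0]
contact_force: [0.1, -0.3, -0.1]
finger_gap: 0.0
```

carry_out(steps="-1 -0.008 0.03 0 0; -1 -0.008 0.03 0 0")

```text
clock: 13.6
eef_pos: [615.1, -95.0, 41.8]
tcp_rot: [0.0, 0.99, 0.141, 0.0]
contact_force: [0.2, 0.5, -0.2]
finger_gap: -0.002
```

carry_out(steps="-1 -0.008 0.03 0 0; -1 -0.008 0.03 0 0")

```text
clock: 13.8
eef_pos: [615.0, -94.9, 41.8]
tcp_rot: [0.0, 0.99, 0.141, -0.0]
contact_force: [0.7, -2.4, -0.0]
finger_gap: -0.001
```

carry_out(steps="-1 -0.008 0.03 0 0; -1 -0.008 0.03 0 0")

```text
clock: 14.0
eef_pos: [615.0, -94.8, 41.9]
tcp_rot: [0.0, 0.99, 0.141, 0.0]
contact_force: [0.4, -2.3, -1.5]
finger_gap: 0.0
```

carry_out(steps="-1 -0.008 0.03 0 0; -1 -0.008 0.03 0 0")

```text
clock: 14.2
eef_pos: [615.1, -94.8, 42.0]
tcp_rot: [0.001, 0.99, 0.141, 0.0]
contact_force: [-0.4, -4.5, -1.6]
finger_gap: -0.0
```

Felt about 4.4 N at TCP jig y = -81.6, where -81 is expected. I'll back off and clear the view.

carry_out(steps="-1 0.08 -0.3 0 0; -1 0.42 -1.44 0 0; -1 0.42 -1.44 4 0; -1 0.42 -1.44 9 0; -1 -4 -4 13 0; -1 -8 -8 16 0; -1 -12 -11 16 0; -1 -15.4 -14 16 0; -1 -15.4 -14 16 0; -1 -15.4 -14 16 0")

```text
clock: 15.2
eef_pos: [459.4, -236.1, 202.4]
tcp_rot: [0.0, 0.99, 0.139, 0.0]
contact_force: [0.0, 0.2, 0.4]
finger_gap: 0.002
```

```bash
cat > meas.py <<'E'
from h import *
def meas(sfx):
  for n in ("top","scene"):
    d=pickle.load(open(n+sfx+".pkl","rb")); hsv=cv2.cvtColor(d["color"],cv2.COLOR_BGR2HSV)
    m=np.zeros(hsv.shape[:2],np.uint8)
    ring=np.array([proj(d,world(x,y,30)) for x,y in((-75,-125),(90,-125),(90,5),(-75,5))]).astype(np.int32); cv2.fillConvexPoly(m,cv2.convexHull(ring),255)
    t=(cv2.inRange(hsv,(0,0,100),(180,68,255))|cv2.inRange(hsv,(95,20,40),(130,255,255)))&m
    t=cv2.morphologyEx(t,cv2.MORPH_OPEN,np.ones((9,9)))
    c=quad(t); P=np.array([ray(d,u,v,30)[:2] for u,v in c]); r=cv2.minAreaRect(P.astype(np.float32))
    print(n,"tile jig",jig(r[0]).round(1),r[1],r[2]-16.05)
E
python3 -c "
from h import *; look('a8',((260,220,160,120),(230,140,160,120)))
from meas import meas; meas('_last')"
```

```text
jig tcp [-169.13 -174.43] z 202.4 F jig 0.1 0.22 0.4
top tile jig [ 24.9 -31.9] (133.28665161132812, 76.67816925048828) -1.0122430801391609
scene tile jig [ 25.5 -32.3] (129.3604736328125, 74.96798706054688) 0.10019989013671804
```

View pics/a8.png

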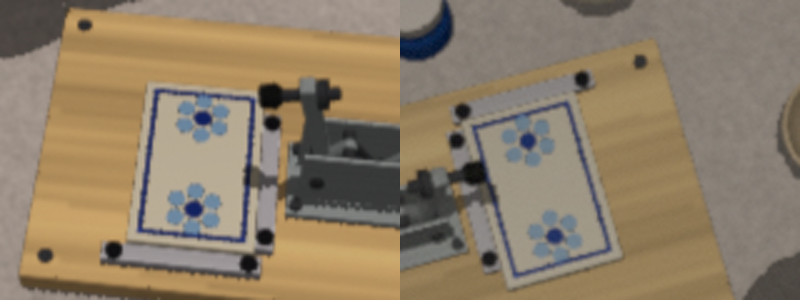

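The tile appears seated against both stops, but the mask merged with the grey bars. I'll measure by the navy border instead, comparing it with the first pictures.

```bash
cat > meas2.py <<'E'
from h import *
def meas(sfx):
  for n in ("top","scene"):
    d=pickle.load(open(n+sfx+".pkl","rb")); hsv=cv2.cvtColor(d["color"],cv2.COLOR_BGR2HSV)
    # small margins
    m=np.zeros(hsv.shape[:2],np.uint8)
    ring=np.array([proj(d,world(x,y,30)) for x,y in((-80,-125),(90,-125),(90,0),(-80,0))]).astype(np.int32); cv2.fillConvexPoly(m,cv2.convexHull(ring),255)
    t=cv2.inRange(hsv,(105,70,30),(130,255,255))&m
    k,lab,st,_=cv2.connectedComponentsWithStats(t,connectivity=8); i=1+np.argmax(st[1:,2]*st[1:,3])
    v,u=np.nonzero(lab==i); P=np.array([ray(d,a,b,30)[:2] for a,b in zip(u,v)]); r=cv2.minAreaRect(P.astype(np.float32))
    print(n,"border centre jig",jig(r[0]).round(2),np.round(r[1],1),round(r[2]-16.05,2))
E
python3 -c "
from meas2 import meas; meas('0'); meas('_last')"
```

```text
top border centre jig [ 27.29 -48.33] [8.6 8.4] -15.78
scene border centre jig [ -3.72 -82.54] [105.1  17.4] 12.02
top border centre jig [ 53.29 -29.45] [8.6 8.4] 28.5
scene border centre jig [ 19.52 -59.4 ] [105.9   9.9] 0.64
```

```bash
sed -i 's/^    k,lab.*$/    v,u=np.nonzero(t)/; s/^    v,u=np.nonzero(lab==i); //' meas2.py; sed -i 's/^P=np.array/    P=np.array/' meas2.py; sed -i 's/(105,70,30)/(108,60,30)/' meas2.py
python3 -c "
from meas2 import meas; meas('0'); meas('_last')"; cat meas2.py | tail -6
```

```text
top border centre jig [ -6.84 -50.13] [106.7  66.4] 2.53
scene border centre jig [ -6.44 -50.76] [106.6  67.6] 2.49
top border centre jig [ 19.39 -30.85] [106.5  65.1] -0.24
scene border centre jig [ 19.42 -32.42] [107.   63.4] 0.14
    m=np.zeros(hsv.shape[:2],np.uint8)
    ring=np.array([proj(d,world(x,y,30)) for x,y in((-80,-125),(90,-125),(90,0),(-80,0))]).astype(np.int32); cv2.fillConvexPoly(m,cv2.convexHull(ring),255)
    t=cv2.inRange(hsv,(108,60,30),(130,255,255))&m
    v,u=np.nonzero(t)
    P=np.array([ray(d,a,b,30)[:2] for a,b in zip(u,v)]); r=cv2.minAreaRect(P.astype(np.float32))
    print(n,"border centre jig",jig(r[0]).round(2),np.round(r[1],1),round(r[2]-16.05,2))
```

```bash
python3 - <<'E'
from h import *
a=[]
for n,(x,y,w,h) in (("scene",(295,245,100,75)),("top",(245,165,100,75))):
    d=pickle.load(open(n+"_last.pkl","rb")); a.append(cv2.resize(d["color"][y:y+h,x:x+w],(400,300),interpolation=cv2.INTER_CUBIC))
cv2.imwrite("pics/a9.png",cv2.convertScaleAbs(np.hstack(a),alpha=1.3))
E
```

```text
(no output)
```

View pics/a9.png

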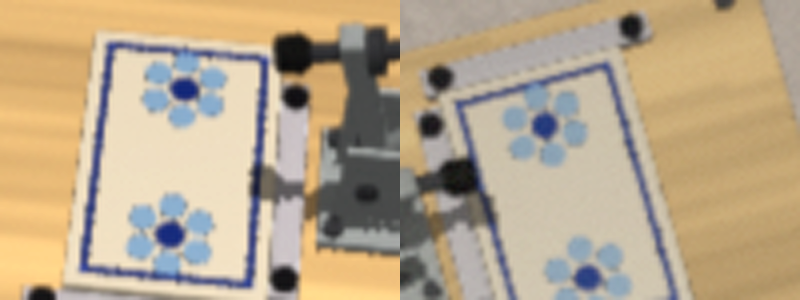

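No wood shows between the tile and either stop. Both pushes met rising resistance, and the border measures x≈19.4-19.8, y≈-30.3, under 0.3° off. One light re-feel in x will confirm that the y push didn't draw the tile back.

carry_out(steps="-1 2 5 0 -8.5; -1 4 10 0 -17; -1 5.3 14 -2 -25.5; -1 5.3 15.5 -5 -34; -1 5.3 15.5 -8 -42.5; -1 5.3 15.5 -8 -51; -1 5.3 15.5 -8 -59.5; -1 5.3 15.5 -8 -68; -1 5.3 15.5 -8 -76.5; -1 5.3 15.5 -8 -85")

```text
clock: 16.3
eef_pos: [514.5, -77.7, 121.5]
tcp_rot: [-0.0, 0.833, -0.554, -0.0]
contact_force: [-0.6, 0.6, 0.3]
finger_gap: 0.003
```

carry_out(steps="-1 0 0 0 -5; -1 0 0 -4 -5; -1 0 0 -7 -5; -1 0 0 -8 -5; -1 0 0 -8 -5; -1 0 0 -8 -5")

```text
clock: 16.9
eef_pos: [515.1, -78.9, 42.9]
tcp_rot: [-0.0, 0.809, -0.588, 0.001]
contact_force: [1.0, -0.9, 0.3]
finger_gap: 0.002
```

```bash
python3 -c "
from station import ctrl
from h import *; s=ctrl.sense(); q=s['tcp_rot'];print(s['eef_pos'],jig(s['eef_pos']),np.degrees(2*np.arctan2(q[2],q[1])),s['contact_force'])"
```

```text
[515.05281771 -78.94614711  42.87433702] [-72.2225808  -38.73831792] -71.97613425929391 [ 1.00945468 -0.89706422  0.32942818]
```

carry_out(steps="-1 0.48 0.138 -0.1 -2; -1 0.96 0.277 -0.1 -2; -1 1.35 0.39 -0.1 -2; -1 1.73 0.5 -0.1 -2; -1 1.73 0.5 -0.1 -2; -1 1.73 0.5 -0.1 -2")

```text
clock: 17.5
eef_pos: [531.2, -74.0, 40.9]
tcp_rot: [0.0, 0.799, -0.602, -0.0]
contact_force: [-0.3, 0.3, -0.7]
finger_gap: -0.003
```

carry_out(steps="-1 0.05 0.014 0 0; -1 0.10 0.028 0 0; -1 0.10 0.028 0 0")

```text
clock: 17.8
eef_pos: [532.1, -73.8, 40.8]
tcp_rot: [-0.0, 0.798, -0.602, -0.0]
contact_force: [0.5, 0.5, -0.0]
finger_gap: 0.0
```

carry_out(steps="-1 0.05 0.014 0 0; -1 0.05 0.014 0 0")

```text
clock: 18.0
eef_pos: [532.7, -73.7, 40.8]
tcp_rot: [0.0, 0.799, -0.602, 0.0]
contact_force: [0.1, -0.3, 1.0]
finger_gap: 0.001
```

carry_out(steps="-1 0.05 0.014 0 0; -1 0.05 0.014 0 0")

```text
clock: 18.2
eef_pos: [533.2, -73.5, 40.8]
tcp_rot: [-0.0, 0.799, -0.602, 0.0]
contact_force: [-0.2, -0.3, 0.1]
finger_gap: 0.003
```

carry_out(steps="-1 0.05 0.014 0 0; -1 0.10 0.028 0 0; -1 0.10 0.028 0 0")

```text
clock: 18.5
eef_pos: [534.2, -73.2, 40.8]
tcp_rot: [-0.0, 0.799, -0.602, 0.0]
contact_force: [-0.1, 0.0, -0.2]
finger_gap: 0.002
```

carry_out(steps="-1 0.05 0.014 0 0; -1 0.05 0.014 0 0")

```text
clock: 18.7
eef_pos: [534.7, -73.1, 40.8]
tcp_rot: [-0.0, 0.799, -0.602, 0.0]
contact_force: [-0.7, 0.9, -0.4]
finger_gap: 0.004
```

carry_out(steps="-1 0.03 0.008 0 0; -1 0.03 0.008 0 0")

```text
clock: 18.9
eef_pos: [535.0, -73.0, 40.8]
tcp_rot: [-0.0, 0.799, -0.602, 0.0]
contact_force: [-0.9, -0.3, 0.2]
finger_gap: -0.002
```

carry_out(steps="-1 0.03 0.008 0 0; -1 0.03 0.008 0 0")

```text
clock: 19.1
eef_pos: [535.2, -72.9, 40.8]
tcp_rot: [0.0, 0.799, -0.602, -0.0]
contact_force: [-0.6, 0.4, -0.2]
finger_gap: -0.003
```

carry_out(steps="-1 0.03 0.008 0 0; -1 0.03 0.008 0 0")

```text
clock: 19.3
eef_pos: [535.4, -72.9, 40.7]
tcp_rot: [0.0, 0.799, -0.602, -0.0]
contact_force: [-1.3, -0.1, 0.3]
finger_gap: 0.001
```

carry_out(steps="-1 0.03 0.008 0 0; -1 0.03 0.008 0 0")

```text
clock: 19.5
eef_pos: [535.7, -72.8, 40.7]
tcp_rot: [0.0, 0.799, -0.602, -0.0]
contact_force: [-2.5, -0.6, 1.1]
finger_gap: -0.0
```

carry_out(steps="-1 0.02 0.006 0 0; -1 0.02 0.006 0 0")

```text
clock: 19.7
eef_pos: [535.7, -72.8, 40.7]
tcp_rot: [0.0, 0.799, -0.602, -0.0]
contact_force: [-4.0, -1.9, 3.0]
finger_gap: -0.002
```

carry_out(steps="-1 0.02 0.006 0 0; -1 0.02 0.006 0 0")

```text
clock: 19.9
eef_pos: [535.8, -72.8, 40.7]
tcp_rot: [0.0, 0.799, -0.602, -0.001]
contact_force: [-5.2, -2.0, 2.8]
finger_gap: -0.002
```

Contact came at the same place again (jig x = -50.7, about 5.5 N), so the tile is home in both. Now back off, lift, turn and go above the handle.

carry_out(steps="-1 -0.3 -0.083 0 0; -1 -1.15 -0.33 0 0; -1 -1.15 -0.33 4 0; -1 -1.15 -0.33 9 8; -1 -1.15 -0.33 14 16; -1 -1.15 -0.33 18 24; -1 -1.15 -0.33 19.4 32; -1 0 4 19.4 40; -1 0.5 8 19.4 48; -1 1 12 19.4 56")

```text
clock: 20.9
eef_pos: [546.3, 48.5, 235.0]
tcp_rot: [-0.0, 0.988, -0.154, 0.001]
contact_force: [1.4, -1.0, -0.9]
finger_gap: -0.002
```

```bash
python3 -c "
from station import ctrl
from h import *; s=ctrl.sense(); q=s['tcp_rot'];print(s['eef_pos'],jig(s['eef_pos']),np.degrees(2*np.arctan2(q[2],q[1])),world(20,150))"
```

```text
[546.28587792  48.51238477 235.00123217] [-6.96772152 75.11678623] -17.747925764400257 [551.49899934 127.93264084   0.        ]
```

carry_out(steps="-1 0.5 4 0 8.5; -1 0.5 7.9 0 17; -1 0.5 7.9 0 25.5; -1 0.5 7.9 0 33.8; -1 0.5 7.9 0 33.8; -1 0.5 7.9 -1 33.8; -1 0.5 7.9 -1.5 33.8; -1 0.5 7.9 -1.5 33.8")

```text
clock: 21.7
eef_pos: [550.3, 126.0, 218.1]
tcp_rot: [-0.0, 0.991, 0.136, -0.001]
contact_force: [-0.2, 0.2, -1.2]
finger_gap: 0.001
```

```bash
python3 -c "
from station import ctrl
from h import *; look('b1',((300,150,240,180),(100,120,240,180))); s=ctrl.sense(); q=s['tcp_rot'];print(s['eef_pos'],jig(s['eef_pos']),np.degrees(2*np.arctan2(q[2],q[1])))
for n in('scene','top'):
  d=pickle.load(open(n+'_last.pkl','rb')); print(n,proj(d,s['eef_pos']-[0,0,19]),proj(d,world(20,163.9,157.2)))
from meas2 import meas; meas('_last')"
```

```text
jig tcp [ 18.37 148.49] z 218.1 F jig -0.11 0.29 -1.24
[551.06761979 126.11393357 219.32696297] [ 19.08260617 148.37145064] 15.702510708069104
scene [477.75458659 232.88008889] [481.22860171 252.54125467]
top [157.31950764 222.0113448 ] [153.83125641 230.57964808]
top border centre jig [ 19.92 -30.86] [106.7  65.1] -0.24
scene border centre jig [ 20.17 -32.58] [106.8  63.4] 0.32
```

View pics/b1.png

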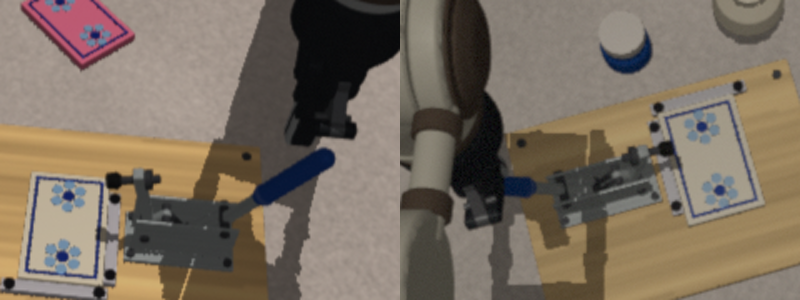

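The predicted grip point projects onto the blue grip in the scene view (crop 302,171), and the fingertips are just above it. I'll press down along the arc.

carry_out(steps="-1 0.05 0 -2 0; -1 0.05 0 -3 0; -1 0.05 0 -3 0; -1 -0.17 0.77 -4 0; -1 -0.3 1.3 -4.5 0; -1 -0.45 1.83 -5 0; -1 -0.6 2.3 -5.5 0; -1 -0.7 2.69 -5.9 0; -1 -0.7 2.69 -5.9 0")

```text
clock: 22.7
eef_pos: [543.4, 153.9, 159.8]
tcp_rot: [-0.0, 0.99, 0.138, -0.001]
contact_force: [-0.0, 0.8, 1.3]
finger_gap: -0.0
```

```bash
python3 -c "
from h import *; look('b2',((300,150,240,180),(100,120,240,180)))"
```

```text
jig tcp [ 19.36 177.19] z 159.8 F jig 0.21 0.77 1.3
```

View pics/b2.png

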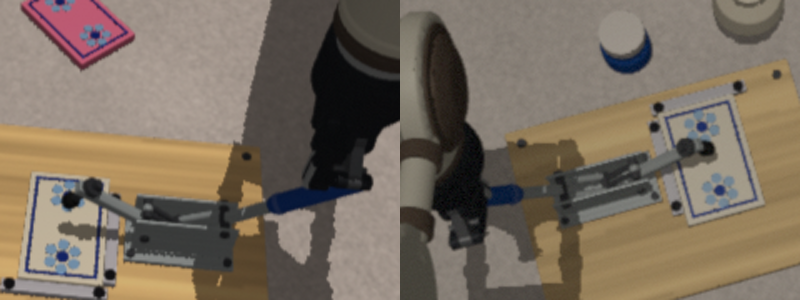

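The handle is following and the arm is coming down over the tile. I'll keep pressing.

carry_out(steps="-1 -0.15 0.53 -0.6 0; -1 -0.3 1.06 -1.3 0; -1 -0.47 1.63 -2 0; -1 -0.64 2.2 -2.8 0; -1 -0.7 2.45 -3.2 0; -1 -0.76 2.65 -3.5 0; -1 -0.83 2.88 -3.8 0")

```text
clock: 23.5
eef_pos: [536.8, 181.1, 123.4]
tcp_rot: [0.001, 0.991, 0.137, 0.001]
contact_force: [0.5, -6.4, 5.6]
finger_gap: -0.001
```

carry_out(steps="-1 -0.04 0.14 -0.3 0; -1 -0.08 0.29 -0.6 0; -1 -0.12 0.4 -0.9 0; -1 -0.15 0.5 -1.2 0; -1 -0.15 0.5 -1.2 0")

```text
clock: 24.0
eef_pos: [533.2, 187.5, 109.4]
tcp_rot: [-0.0, 0.991, 0.137, -0.001]
contact_force: [-0.9, -1.0, 0.1]
finger_gap: 0.002
```

```bash
python3 -c "
from h import *; look('b3',((300,200,240,180),(100,120,240,180)))"
```

```text
jig tcp [ 18.87 212.31] z 109.4 F jig -1.13 -0.69 0.14
```

View pics/b3.png

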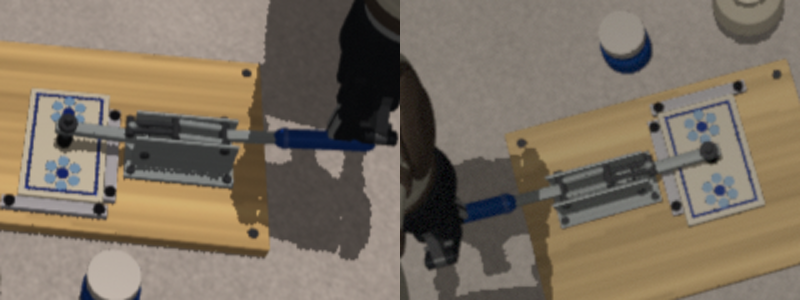

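Force rose to about 8 N and then dropped to nothing, so the handle has gone past centre. A small extra press to check it sits on its stop, then lift away.

carry_out(steps="-1 0 0 -0.1 0; -1 0 0 -0.2 0; -1 0 0 -0.2 0")

```text
clock: 24.4
eef_pos: [534.5, 187.1, 108.7]
tcp_rot: [-0.0, 0.991, 0.137, 0.0]
contact_force: [1.1, 0.3, 1.3]
finger_gap: -0.004
```

carry_out(steps="-1 0 0 1 0; -1 0 0 4 0; -1 0 0 8 0; -1 0 0 12 0; -1 -5 6 14 0; -1 -10 10 14 0; -1 -13 13 14 0; -1 -13 13 14 0; -1 -13 13 14 0; -1 -13 13 14 0")

```text
clock: 25.4
eef_pos: [404.3, 317.4, 249.6]
tcp_rot: [0.0, 0.99, 0.138, 0.001]
contact_force: [-0.4, -0.3, 0.0]
finger_gap: 0.002
```

```bash
python3 -c "
from h import *; look('b4',((290,200,240,180),(120,140,240,180)))
for n in('scene','top'):
  d=pickle.load(open(n+'_last.pkl','rb'))
  for q in (0.8,.88,.96):
    a=1.065-q; print(n,q,proj(d,world(20,115.5+133*np.cos(a),69.75+133*np.sin(a))).round(1))
  hsv=cv2.cvtColor(d['color'],cv2.COLOR_BGR2HSV); m=cv2.inRange(hsv,(105,150,30),(125,255,255)); m[:, :]=m
  k,l,st,c=cv2.connectedComponentsWithStats(m); print([ (st[i].tolist(),c[i].round(1)) for i in range(1,k) if st[i,4]>150])
from meas2 import meas; meas('_last')"
```

```text
jig tcp [-69.03 372.77] z 249.6 F jig -0.47 -0.14 0.02
scene 0.8 [527.4 277.4]
scene 0.88 [526.7 281.2]
scene 0.96 [525.4 284.8]
[([465, 278, 60, 12, 581], array([494.9, 283.5])), ([349, 370, 34, 26, 353], array([363.4, 386. ]))]
top 0.8 [110.7 251.5]
top 0.88 [111.3 253. ]
top 0.96 [112.5 254.4]
[([40, 56, 16, 15, 191], array([47.7, 63.1])), ([509, 69, 95, 3, 221], array([555.8,  70. ])), ([222, 144, 28, 19, 207], array([238.1, 155.9])), ([113, 238, 50, 20, 473], array([137.8, 248. ]))]
top border centre jig [ 19.92 -30.86] [106.7  65.1] -0.24
scene border centre jig [ 20.17 -32.58] [106.8  63.4] 0.32
```

View pics/b4.png

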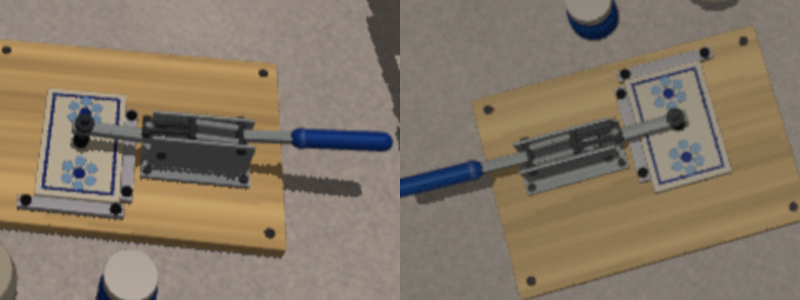

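Released, the handle stays down: its grip end at scene (525,285) matches q = 0.96 (525.4,284.8). The foot is on the tile and the border reading is unchanged. Handing in.

```bash
python3 -c "
from station import ctrl
s=ctrl.sense(); print(s['clock'],s['contact_force'],abs(s['qvel']).max()); print(ctrl.close_job())"
```

```text
25.5 [-0.29508352 -0.22430567  0.35378277] 0.013179485926877487
the job is handed in; nothing more can be done
None
```

The tile is seated against both stops and the clamp is locked down on it. I handed the job in at 25.5 s with the arm clear of everything; no verdict was reported.

**Tile:** I slid it with shut fingers first to the far stop, then to the clamp-side stop. At each stop I halted when the force rose to about 4–6 N, below the 10 N at which a stop slips. A second light feel in x met the far stop at the same place.

**Clamp:** I pressed the handle down along its arc. The force peaked at about 8 N, then fell to nothing past centre. With the arm away, the handle end at scene (525,285) matches a joint value of 0.96.

**Last checks:**
- **Position:** the tile's painted border measured x 19.9–20.2 mm in the jig frame, turned less than 0.35°.
- **Disagreement in y:** top view gave -30.9 mm and scene view -32.6 mm. The second is outside the -31.5 to -28.5 window. I put this down to border pixels missing on the clamp side, because the measured border is 1.3–4 mm narrower than at the start. The side-stop contact and the lack of a visible gap both point to the tile being flush.
- **Not measured:** stop slip and the spindle's force on the tile have no direct reading. I judged them from the contact forces and the pictures.
- **Vase, jar and bowl:** I never went near them and their contact was never felt, but I didn't measure their positions again.

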